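# Lock the foil tongs and squeeze them to the gauge lines

### The job

Knock the steel peg of the tongs holder all the way down with the brass-headed mallet (not with the gripper itself), then stand the mallet back upright on its cork pad and let go of it. Then squeeze the two bamboo blades of the sprung tongs between the fingers until each tip stands over its own black line on the gauge block, and finish still holding the tongs steadily at that gap. Never let the two tips come together, and leave everything else on the bench where it is.

Things in the scene. Friction and masses are not known exactly. Their poses are not given: they have to be found in the camera images.
- holder: Tongs holder fixed to the bench. Origin: underside centre of its base plate (270 x 120 x 12 mm); x along it, roughly away from the robot (within 0.35 rad), z up. At x -100 mm a dark heel block (70 x 80 mm, top at z 60 mm) with the steel peg; from it two bamboo blades run towards +x; under their tips, at x +105 mm, a white gauge block (50 x 100 mm, top z 30 mm) with two black lines along x
- peg: Round steel locking peg, 16 mm across, upright in the heel block at holder x -100 mm, y 0. Origin: centre of its top. At first its top is 12 to 14 mm above the block's top; all the way down, at its stop, 2 mm above it (holder z 62 mm). Spring plus friction: 8 to 10 N drives it down and it stays where it is left
- peg_top (a point): centre of the peg's top face (same point as the peg's origin), moves with it
- blade_l: Left (+y) bamboo blade of the tongs, 160 mm long: 5 mm thick, 20 mm tall (holder z 35 to 55 mm), the last 35 mm finer (4 mm thick, 12 mm tall). Origin at its hinge (holder x -70, y +8, z 45 mm), x along it to the tip. Relaxed it splays out 0.17 rad, tip centres 70 mm apart; spring 3.5 N m/rad (6 N a blade at the marked gap, squeezed 95 mm from the hinge); springs out when let go
- blade_r: Right (-y) blade, mirror image of the left one: hinge at holder x -70, y -8 mm
- tip_l (a point): end of the left blade: middle of its thickness, holder z 41 mm
- tip_r (a point): end of the right blade, likewise
- mark_l (a point): point on the left line of the gauge block where the left tip belongs, on the block's top (11 mm below the tip's point); axes as the holder. Holder x 90, y +9 mm; the lines are 3 mm wide and 46 mm long, 18 mm apart centre to centre
- mark_r (a point): the same on the right line, holder y -9 mm
- squeeze (a point): good place to squeeze: middle between the blades 95 mm from the hinges (holder x 25, y 0, z 45 mm; base plate top 33 mm below). Over the outsides the blades measure 53 mm here when relaxed and 22 mm at the marked gap
- mallet: Small mallet, 0.3 to 0.5 kg: upright brass cylinder head, 40 mm across, 60 mm tall, standing on its flat striking face; level wooden handle 18 mm wide, 22 mm tall, at the head's mid-height (30 mm above the face), towards the mallet's -x (roughly towards the robot), ending 150 mm from the head's axis. Origin: centre of the lower face; z up. Mass centre about 5 mm from the head's axis
- mallet_grip (a point): middle of the handle's section, 46 mm from the head's axis, 30 mm above the striking face: grip across the handle here
- mallet_pad: Round cork pad fixed to the bench, 100 mm across, 6 mm thick, where the mallet stands at first. Origin: centre of its underside
- flake_jar: Bystander: squat amber glass jar with a steel cap, 48 mm across, 65 mm tall, between the mallet and the holder. Origin: centre of its underside
- dish: Bystander: flat white ceramic dish, 90 mm across, 18 mm tall, between the mallet and the holder, farther out. Origin: centre of its underside
- sieve_tube: Bystander: upright bamboo tube with a brass band at the top, 38 mm across, 85 mm tall, at the left. Origin: centre of its underside
- blue_cup: Bystander: blue plastic cup, 70 mm across, 75 mm tall, at the right. Origin: centre of its underside
- tape_roll: Bystander: roll of paper tape lying flat, 80 mm across, 22 mm tall, at the left. Origin: centre of its underside
- stone_weight: Bystander: marble weight, 80 x 50 x 30 mm, at the right. Origin: centre of its underside
- glue_jar: Bystander: small white jar with a dark lid, 44 mm across, 50 mm tall, between the mallet and the holder, nearest the robot. Origin: centre of its underside
Things that resemble listed ones, but are neither listed nor needed, are in the scene too. What is meant by the mallet is not pink, and is the smaller of those in its own colour.

How it is judged:
By the outcome, as a careful person would: the job done as asked, in the order asked, and still so for the second after the job is handed in, while the arm keeps its last pose, push and grip.
It also fails if it takes over 58 s, if anything falls off the work surface, if the arm or the gripper's body presses on something with over 40 N, if the wrist force passes 120 N, or if a joint passes its speed limit or range.

### The arm

A 6-joint arm with a two-finger parallel gripper is mounted at the origin on the work surface. World frame = base frame: x ahead of the robot, y to its left, z up, the work surface at z = 0. Lengths are in m, angles in rad, forces in N, time in s.
With the tool pointing down it reaches from about 0.35 to 0.975 m from the base axis. Payload 4.9 kg.
Tool frame: the origin (TCP) lies at the very end of the fingers, on their centre line; the grasp point (between the pads) lies 19 mm behind it (ctrl.grasp_offset is the distance from the TCP to the grasp point, in m); z points along the fingers, y is the line along which they close (so a half turn about z gives the same grasp; the last joint's range is limited). The gripper opens to 85 mm and grips with 20 to 120 N. Pads are 22 mm wide; open, the fingers measure 114 mm over their backs; the gripper's body (76 mm by 85 mm) begins 54 mm behind the grasp point. The pads swing forward as they close: fully open they stand 13 mm farther back than shut.
Start: joints at [1.048, 0.053, 1.613, -0, 1.476, -0.119], TCP at [0.246, 0.575, 0.231] pointing down, gripper open.
Joint ranges: [-3.01, 3.01], [-1.01, 2.22], [0.06, 2.58], [-1.02, 4.17], [0.09, 2.62], [-3.14, 3.14]. Speed limits (rad/s): [2.57, 2.57, 3.14, 3.14, 3.14, 3.14].

### API

Orientations are given as a rotation vector (axis times angle).
In Python, from station import ctrl, optics gives the robot as it stands.
- The arm moves only by the shell command python3 -m handwheel 'ROWS' [OPENING] [FORCE]. ROWS is JSON, a list of rows, each an object of numbers: "tx", "ty", "tz": the shift along the tool's x, y, z in mm; "roll": the turn about the tool's z in rad. A call has 1 to 12 rows; each row shifts and turns the commanded pose from where the row before left it, along the tool's axes as they then stand; what a row does not reach is not made up. A row lasts 1/12 s, in which the tool goes at most 41.7 mm and 7.16 degrees, less where a joint would pass 70% of its speed; a pose out of reach is approached as far as the arm can. A call with a gripper value outside its range is refused whole. OPENING is the finger opening in mm, from 0 to 85.4, set as the call begins (- or left out, the last holds). The fingers move at their own pace and stop on an object; FORCE is the grip in N (left out, the last holds). Time passes only in rows, so rows that do not move let the fingers close. It gives the time, the measured TCP pose, the force, the opening and the grip force at its end, in the units of the state.
- ctrl.get_obs(): the state, without advancing time (a new reading comes with each control period).
- optics.get_image(name): name is "side" or "top"; returns (picture, depth): 420x560x3 uint8, red, green, blue; 420x560 float32, m along the optical axis (not along the pixel's ray), 0 where there is no reading.
- optics.camera_params(name): a dict with "mtx" (3x3 intrinsics, pixels), "extrinsics" (4x4, takes a point from camera to world coordinates). Camera axes: x right, y down, z forward; pixel columns grow to the right and rows downward; lengths in m; the calibration is good to about 2 mm. A picture is of the moment at which its call begins. camera_params takes no time and is no camera call.
- ctrl.finish_job(): hands the job in; it is judged then, once.
The state is a dict: "t": time; "q": joint angles; "dq": joint speeds; "effort": joint torques, N m; "tool_pos": TCP position; "tool_rot": TCP orientation; "contact_force": force on the tool from outside, world axes, zero at the start; "wrist_torque": the same for the moment, N m; "opening": finger opening in m; "grip_force": force on a finger pad.
Only numpy, scipy, OpenCV 4.12 (cv2) and the standard library are available. Lean on these libraries where they do the work, as an engineer would, in place of code of your own. Each camera call takes 0.05 s, during which the arm holds its last target. There are 200 camera calls.

## Working session

There is one attempt and no reset: what is moved stays moved. The work goes in short steps, Python scripts to look and compute and a shell command to move; the robot and the scene stay as the last step left them, time stands still between calls to the robot, and variables do not carry over. Pictures are saved under pics/ and viewed, at most 10 in all, crops included, and the job is handed in when it is done.

```bash
ls; mkdir -p pics; cat > h.py <<'E'
import numpy as np, cv2, json, os
from station import ctrl, optics
from scipy.spatial.transform import Rotation as R
def snap(n, tag):
    im,d=optics.get_image(n); cv2.imwrite(f'pics/{tag}.png',im[:,:,::-1]); np.save(f'pics/{tag}.npy',d); return im,d
def world(n,tag,u,v,z=None):
    """pixel -> world by depth (median 3x3), or by plane height z"""
    p=optics.camera_params(n); K=p['mtx'];T=p['extrinsics']
    r=np.linalg.inv(K)@np.array([u,v,1.])
    if z is None:
        d=np.load(f'pics/{tag}.npy')[int(v)-1:int(v)+2,int(u)-1:int(u)+2]; s=np.median(d[d>0])
    else:
        s=(z-T[2,3])/(T[:3,:3]@r)[2]
    return T[:3,:3]@(r*s)+T[:3,3]
def pix(n,X):
    p=optics.camera_params(n); T=np.linalg.inv(p['extrinsics']); c=p['mtx']@(T[:3,:3]@np.asarray(X)+T[:3,3]); return c[:2]/c[2]
def crop(tag,out,u0,v0,u1,v1,k):
    im=cv2.imread(f'pics/{tag}.png')[v0:v1,u0:u1]; cv2.imwrite(f'pics/{out}.png',cv2.resize(im,None,fx=k,fy=k,interpolation=cv2.INTER_CUBIC))
def tool():
    o=ctrl.get_obs(); return o,np.array(o['tool_pos']),R.from_rotvec(o['tool_rot'])
E
python3 - <<'E'
from h import *
np.set_printoptions(precision=4,suppress=True)
for n in('top','side'):
    snap(n,n+'0'); p=optics.camera_params(n); print(n,p['mtx'].tolist(),p['extrinsics'])
o,p,r=tool(); print(o); print(r.as_matrix())
E
```

```text
pics
top [[423.6455862035202, 0.0, 275.1760046065405], [0.0, 423.6455862035202, 204.70151893748698], [0.0, 0.0, 1.0]] [[ 0.0056 -0.9943  0.1068  0.3327]
 [-0.9998 -0.0035  0.0199 -0.0119]
 [-0.0194 -0.1069 -0.9941  1.1176]
 [ 0.      0.      0.      1.    ]]
side [[520.3433080021981, 0.0, 274.82821484208], [0.0, 520.3433080021981, 200.96031464296212], [0.0, 0.0, 1.0]] [[ 0.8847 -0.2831  0.3705 -0.0541]
 [-0.4661 -0.5179  0.7173 -1.0304]
 [-0.0112 -0.8072 -0.5901  0.9259]
 [ 0.      0.      0.      1.    ]]
{'t': 0.1, 'q': array([ 1.048 ,  0.0533,  1.6142,  0.    ,  1.476 , -0.119 ]), 'dq': array([-0.0007, -0.0014, -0.0025, -0.0013,  0.0027,  0.0002]), 'effort': array([ -0.0005, -39.4902, -37.1367,  -0.0001,   0.0038,  -0.    ]), 'tool_pos': array([0.2453, 0.5742, 0.2302]), 'tool_rot': array([-0.6299, -3.0772,  0.0028]), 'contact_force': array([ 0.2914,  0.3062, -0.569 ]), 'wrist_torque': array([0.0386, 0.0095, 0.0341]), 'grip_force': 0.0, 'opening': 0.08507633156160502}
[[-0.9196  0.3929 -0.0009]
 [ 0.3929  0.9196 -0.0016]
 [ 0.0002 -0.0019 -1.    ]]
```

View pics/top0.png

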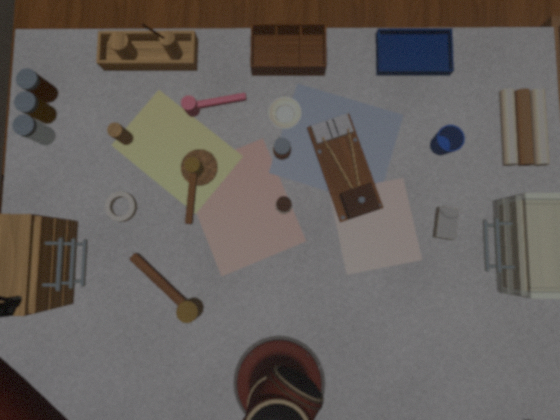

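View pics/side0.png

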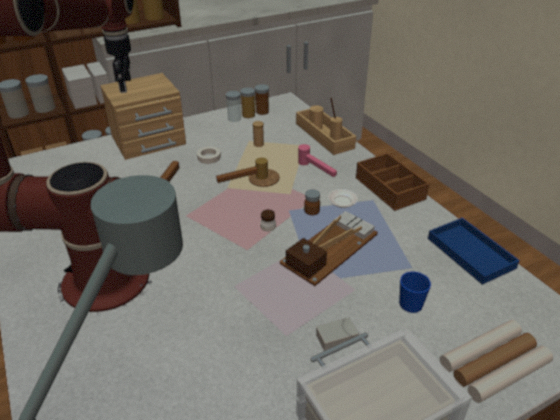

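Top picture candidates for the mallet: brass one on the cork pad, head (193,163), handle to (190,222); larger brass one, head (187,310), handle to (135,257); pink one, head (190,105). I choose (193,163), which is the smaller brass one and stands on the pad. The holder runs from the heel and peg at (361,200) to the gauge at (333,128). Next, a close crop to check.

```bash
python3 - <<'E'
from h import *
im=cv2.imread('pics/top0.png')
a=cv2.resize(im[140:235,160:240],None,fx=6,fy=6,interpolation=cv2.INTER_CUBIC)
b=cv2.resize(im[110:225,303:388],None,fx=5,fy=5,interpolation=cv2.INTER_CUBIC)
c=np.zeros((600,920,3),np.uint8); c[:570,:480]=a; c[:575,485:910]=b
c=cv2.convertScaleAbs(c,alpha=1.5)
cv2.imwrite('pics/c1.png',cv2.resize(c,(800,522)))  # scale .8696
for t,n,pts in(('top0','top',dict(bigh=(187,310),bighend=(135,257),head=(193,163),hend=(190,220),pink=(190,105),heel=(350,204),peg=(361,200),plate=(330,170),gauge=(333,128),jar=(282,147),dish=(285,112),glue=(284,204),tube=(116,131))),):
    for k,(u,v) in pts.items(): print(k,world(n,t,u,v).round(3))
E
```

```text
bigh [0.188 0.22  0.081]
bighend [0.314 0.36  0.055]
head [0.551 0.218 0.065]
hend [0.408 0.226 0.046]
pink [0.704 0.231 0.062]
heel [ 0.449 -0.178  0.059]
peg [ 0.457 -0.203  0.074]
plate [ 0.544 -0.134  0.012]
gauge [ 0.652 -0.141  0.031]
jar [ 0.593 -0.007  0.065]
dish [ 0.705 -0.015  0.005]
glue [ 0.449 -0.013  0.05 ]
tube [0.629 0.411 0.085]
```

View pics/c1.png

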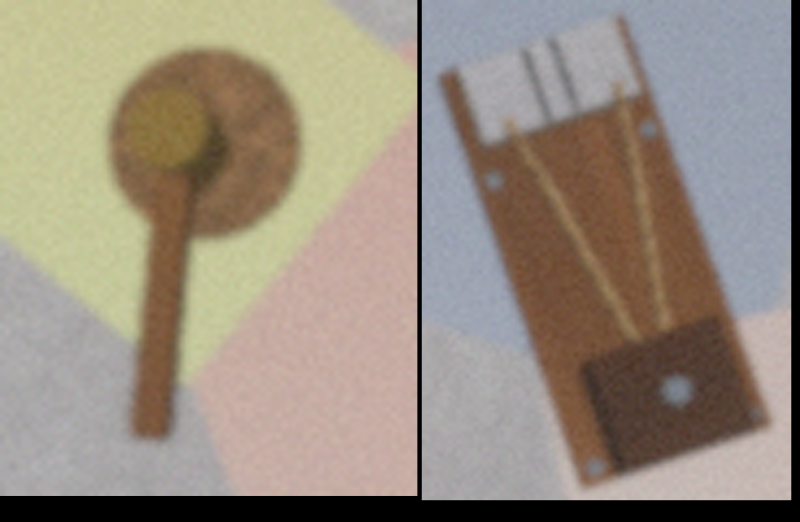

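The crop shows the chosen mallet: head centre (191.8,164.0), handle end (189,222.8), and pad centre (199.3,167.4), so the mallet stands off-centre on the pad. On the holder, the peg is at (361.7,199.7), the tips are at (323.3,138.1) and (348.1,130.2), and the lines are near (330,128). I'll fit the poses from these.

```bash
cat > fit.py <<'E'
from h import *
from scipy.optimize import least_squares
np.set_printoptions(precision=4,suppress=True)
cb=lambda x,y:(303+(x-421.7)/4.348,110+y/4.348)
ca=lambda x,y:(160+x/5.217,140+y/5.217)
obs=[((135,60,12),cb(443,75)),((135,-60,12),cb(622,15)),((-135,-60,12),cb(770,424)),((-135,60,12),cb(585,488)),
 ((-100,0,73),cb(677,390)),((80,50,30),cb(484,143)),((80,-50,30),cb(638,98)),((130,50,30),cb(460,72)),
 ((105,0,30),cb(552,80)),((85,35,47),cb(510,123)),((85,-35,47),cb(618,88))]
H=np.array([o[0] for o in obs])/1e3; U=np.array([o[1] for o in obs])
def pose(p,X): return np.c_[X[:,:2]@np.array([[np.cos(p[2]),np.sin(p[2])],[-np.sin(p[2]),np.cos(p[2])]])+p[:2],X[:,2]]
s=least_squares(lambda p:(np.array([pix('top',x) for x in pose(p,H)])-U).ravel(),[.55,-.15,.3],loss='soft_l1')
if __name__=='__main__':
    print('holder',s.x); print(s.fun.reshape(-1,2))
    for n,x in(('peg',(-.1,0,.073)),('squeeze',(.025,0,.045)),('mid marks',(.09,0,.03))): print(n,pose(s.x,np.array([x])))
    print('peg direct',world('top','top0',*cb(677,390),z=.073))
    h=world('top','top0',*ca(166,125),z=.066); e=world('top','top0',*ca(152,434),z=.047); 
    print('mallet',h,e,np.linalg.norm((h-e)[:2]),'yaw',np.arctan2(*(h-e)[1::-1])); print('pad',world('top','top0',*ca(205,143),z=.006))
    d=(h-e)[:2];d/=np.linalg.norm(d); print('grip',h[:2]-.046*d)
E
python3 fit.py
```

```text
holder [ 0.5516 -0.1732  0.3263]
[[-1.1294 -0.0662]
 [ 0.1626 -0.2734]
 [ 0.68    0.8084]
 [-0.2912  0.6233]
 [ 0.1037  0.5005]
 [ 0.2273  0.5098]
 [ 0.9408 -1.0871]
 [-0.4482 -0.7858]
 [-0.4801  0.2086]
 [-0.3493 -0.1606]
 [ 0.4824 -0.5951]]
peg [[ 0.4569 -0.2053  0.073 ]]
squeeze [[ 0.5753 -0.1652  0.045 ]]
mid marks [[ 0.6369 -0.1444  0.03  ]]
peg direct [ 0.4581 -0.2051  0.073 ]
mallet [0.5487 0.2209 0.066 ] [0.3997 0.2278 0.047 ] 0.14916900503590844 yaw -0.04671125140886567
pad [0.5517 0.2138 0.006 ]
grip [0.5028 0.223 ]
```

```bash
cat >> h.py <<'E'
def go(P,a=None):
    """print the tool-axes shift (mm) and roll still needed to reach TCP P with tool-x yaw a"""
    o,p,r=tool(); M=r.as_matrix(); y=np.arctan2(M[1,0],M[0,0])
    if a is not None: print('roll',round(float((y-a+np.pi)%(2*np.pi)-np.pi),4))
    print('t',round(o['t'],2),'p',p.round(4),'yaw',round(y,4),'shift mm',(M.T@(np.array(P)-p)*1e3).round(1),'F',np.round(o['contact_force'],1),'op',round(o['opening']*1e3,1),'grip',round(o['grip_force'],1),'tilt',M[:2,2].round(4))
E
python3 -m handwheel '[{"roll":-0.12},{"roll":-0.12},{"roll":-0.117},{}]' 45 110
python3 -c "
from h import *
go([.5028,.223,.10],3.095)"
```

```text
roll -0.3572
t 0.1 p [0.2453 0.5742 0.2302] yaw 2.7378 shift mm [-374.8 -221.5  130.5] F [ 0.3  0.3 -0.6] op 85.1 grip 0.0 tilt [-0.0009 -0.0016]$[0]: bad value
```

```bash
python3 -m handwheel '[{"tx":0,"ty":0,"tz":0,"roll":-0.12},{"tx":0,"ty":0,"tz":0,"roll":-0.12},{"tx":0,"ty":0,"tz":0,"roll":-0.117},{"tx":0,"ty":0,"tz":0,"roll":0}]' 45 110
python3 -c "
from h import *
go([.5028,.223,.10],3.095)"
```

```text
t: 0.43
tool_pos: [0.2454, 0.5744, 0.2306]
tool_rot: [-0.071, -3.14, 0.002]
contact_force: [-0.3, -0.1, 0.4]
opening: 0.0451
grip_force: 0.0
roll 0.0016
t 0.43 p [0.2454 0.5744 0.2306] yaw 3.0966 shift mm [-273.  -339.4  130.8] F [-0.3 -0.1  0.4] op 45.1 grip 0.0 tilt [-0.0006 -0.001 ]
```

```bash
python3 -m handwheel '[{"tx":-24.8,"ty":-30.9,"tz":0,"roll":0},{"tx":-24.8,"ty":-30.9,"tz":0,"roll":0},{"tx":-24.8,"ty":-30.9,"tz":0,"roll":0},{"tx":-24.8,"ty":-30.9,"tz":0,"roll":0},{"tx":-24.8,"ty":-30.9,"tz":0,"roll":0},{"tx":-24.8,"ty":-30.9,"tz":0,"roll":0},{"tx":-24.8,"ty":-30.9,"tz":0,"roll":0},{"tx":-24.8,"ty":-30.9,"tz":0,"roll":0},{"tx":-24.8,"ty":-30.9,"tz":0,"roll":0},{"tx":-24.8,"ty":-30.9,"tz":0,"roll":0},{"tx":-25,"ty":-30.4,"tz":0,"roll":0}]'
python3 -m handwheel '[{"tx":0,"ty":0,"tz":26,"roll":0},{"tx":0,"ty":0,"tz":26,"roll":0},{"tx":0,"ty":0,"tz":26,"roll":0},{"tx":0,"ty":0,"tz":26,"roll":0},{"tx":0,"ty":0,"tz":26,"roll":0},{"tx":0,"ty":0,"tz":0,"roll":0},{"tx":0,"ty":0,"tz":0,"roll":0}]' >/dev/null
python3 -c "
from h import *
go([.5028,.223,.017],3.095)"
```

```text
t: 1.35
tool_pos: [0.503, 0.2211, 0.2311]
tool_rot: [-0.079, -3.14, -0.0]
contact_force: [1.1, 0.7, 0.5]
opening: 0.0449
grip_force: 0.0
roll -0.0021
t 1.93 p [0.5009 0.2225 0.0996] yaw 3.0929 shift mm [-2.2  0.7 82.6] F [ 0.2 -0.7 -0.1] op 44.8 grip 0.0 tilt [-0.0042 -0.0012]
```

```bash
python3 -m handwheel '[{"tx":-2,"ty":0.7,"tz":20,"roll":0},{"tx":0,"ty":0,"tz":20,"roll":0},{"tx":0,"ty":0,"tz":20,"roll":0},{"tx":0,"ty":0,"tz":15,"roll":0},{"tx":0,"ty":0,"tz":7,"roll":0},{"tx":0,"ty":0,"tz":0,"roll":0},{"tx":0,"ty":0,"tz":0,"roll":0}]'
python3 -c "
from h import *
go([.5028,.223,.017],3.095)
snap('side','side1')
crop('side1','side1c',190,110,340,220,5)
"
```

```text
t: 2.52
tool_pos: [0.5056, 0.2239, 0.021]
tool_rot: [0.074, 3.138, 0.001]
contact_force: [0.3, 0.3, 0.3]
opening: 0.0448
grip_force: 0.0
roll -0.0006
t 2.52 p [0.5056 0.2239 0.021 ] yaw 3.0944 shift mm [ 2.8 -1.1  4. ] F [0.3 0.3 0.3] op 44.8 grip 0.0 tilt [0.0023 0.0007]
```

View pics/side1c.png

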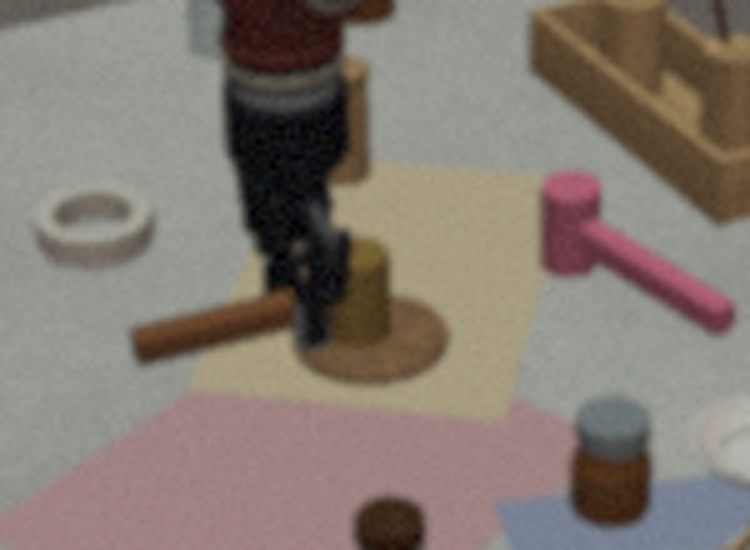

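The fingers straddle the handle at crop (300,300), just short of the head at (360,290). I'll correct by 2 mm and close.

```bash
python3 -m handwheel '[{"tx":2,"ty":0,"tz":2,"roll":0},{"tx":0,"ty":0,"tz":0,"roll":0},{"tx":0,"ty":0,"tz":0,"roll":0},{"tx":0,"ty":0,"tz":0,"roll":0}]' 45 
python3 -m handwheel '[{"tx":0,"ty":0,"tz":0,"roll":0},{"tx":0,"ty":0,"tz":0,"roll":0},{"tx":0,"ty":0,"tz":0,"roll":0},{"tx":0,"ty":0,"tz":0,"roll":0},{"tx":0,"ty":0,"tz":0,"roll":0},{"tx":0,"ty":0,"tz":0,"roll":0},{"tx":0,"ty":0,"tz":0,"roll":0},{"tx":0,"ty":0,"tz":0,"roll":0}]' 0 110
python3 -m handwheel '[{"tx":0,"ty":0,"tz":-4,"roll":0},{"tx":0,"ty":0,"tz":-8,"roll":0},{"tx":0,"ty":0,"tz":-20,"roll":0},{"tx":0,"ty":0,"tz":-24,"roll":0},{"tx":0,"ty":0,"tz":-24,"roll":0},{"tx":0,"ty":0,"tz":-24,"roll":0},{"tx":0,"ty":0,"tz":-16,"roll":0},{"tx":0,"ty":0,"tz":0,"roll":0},{"tx":0,"ty":0,"tz":0,"roll":0}]'
python3 -c "
from h import *
go([.5028,.223,.137],3.095)
snap('top','top2');snap('side','side2')
im=cv2.imread('pics/top2.png'); a=cv2.resize(im[120:235,150:240],None,fx=4,fy=4,interpolation=cv2.INTER_CUBIC)
im=cv2.imread('pics/side2.png'); b=cv2.resize(im[70:220,190:300],None,fx=4,fy=4,interpolation=cv2.INTER_CUBIC)
c=np.zeros((600,800,3),np.uint8); c[:460,:360]=a; c[:600,360:800]=b; cv2.imwrite('pics/c2.png',cv2.convertScaleAbs(c,alpha=1.5))
"
```

```text
t: 2.9
tool_pos: [0.5027, 0.2237, 0.0179]
tool_rot: [0.074, 3.14, 0.0]
contact_force: [-0.1, 0.6, -0.4]
opening: 0.0451
grip_force: 0.0
t: 3.57
tool_pos: [0.5026, 0.2238, 0.0177]
tool_rot: [0.073, 3.141, 0.0]
contact_force: [-2.9, 0.9, 5.6]
opening: 0.0164
grip_force: 107.2
t: 4.32
tool_pos: [0.5026, 0.2235, 0.1377]
tool_rot: [0.074, 3.14, 0.0]
contact_force: [-0.4, -0.6, -3.7]
opening: 0.0162
grip_force: 107.1
roll -0.0003
t 4.32 p [0.5026 0.2235 0.1377] yaw 3.0947 shift mm [-0.2 -0.5  0.7] F [-0.4 -0.6 -3.7] op 16.2 grip 107.1 tilt [0.0012 0.0002]
```

View pics/c2.png

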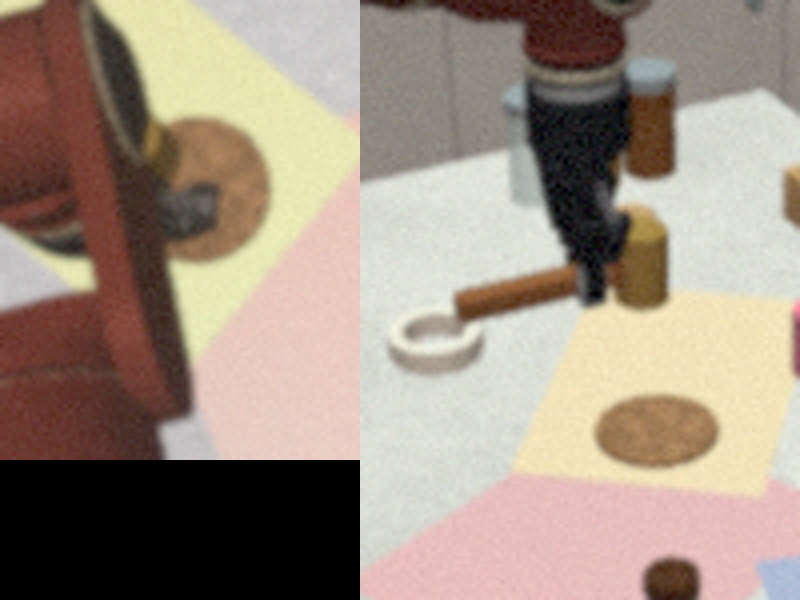

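Mallet is held level: head bottom at crop (641,297), handle straight, empty cork pad centred at crop (656,430). Now carry it over the peg.

```bash
python3 -m handwheel '[{"tx":2,"ty":-12,"tz":0,"roll":0},{"tx":4,"ty":-24,"tz":0,"roll":0},{"tx":6,"ty":-36,"tz":0,"roll":0},{"tx":6,"ty":-36,"tz":0,"roll":0},{"tx":6,"ty":-36,"tz":0,"roll":0},{"tx":6,"ty":-36,"tz":0,"roll":0},{"tx":6,"ty":-36,"tz":0,"roll":0},{"tx":6,"ty":-36,"tz":0,"roll":0},{"tx":6,"ty":-36,"tz":0,"roll":0},{"tx":6,"ty":-36,"tz":0,"roll":0},{"tx":6,"ty":-36,"tz":0,"roll":0},{"tx":6,"ty":-36,"tz":0,"roll":0}]' >/dev/null
python3 -m handwheel '[{"tx":3,"ty":-24,"tz":0,"roll":0},{"tx":2,"ty":-10,"tz":0,"roll":0},{"tx":0,"ty":0,"tz":0,"roll":0},{"tx":0,"ty":0,"tz":0,"roll":0},{"tx":0,"ty":0,"tz":0,"roll":0},{"tx":0,"ty":0,"tz":0,"roll":0}]'
python3 -c "
from h import *
print('side pad',world('side','',264,177.5,.006)); print(pix('side',[.5486,.2213,.1265]))
go([.4113,-.203,.087],3.095)
snap('side','side3');snap('top','top3')
im=cv2.imread('pics/top3.png'); a=cv2.resize(im[110:240,280:400],None,fx=3,fy=3,interpolation=cv2.INTER_CUBIC)
im=cv2.imread('pics/side3.png'); b=cv2.resize(im[190:300,250:360],None,fx=4,fy=4,interpolation=cv2.INTER_CUBIC)
c=np.zeros((440,800,3),np.uint8); c[:390,:360]=a; c[:440,360:800]=b; cv2.imwrite('pics/c3.png',cv2.convertScaleAbs(c,alpha=1.5))
"
```

```text
t: 5.92
tool_pos: [0.4114, -0.2013, 0.1368]
tool_rot: [-0.071, -3.14, -0.001]
contact_force: [-0.7, 0.4, -2.8]
opening: 0.0164
grip_force: 107.6
side pad [0.552171   0.21653809 0.006     ]
[261.33440113 144.23238151]
roll 0.0017
t 5.92 p [ 0.4114 -0.2013  0.1368] yaw 3.0967 shift mm [-0.1 -1.8 49.8] F [-0.7  0.4 -2.8] op 16.4 grip 107.6 tilt [-0.0007  0.0008]
```

View pics/c3.png

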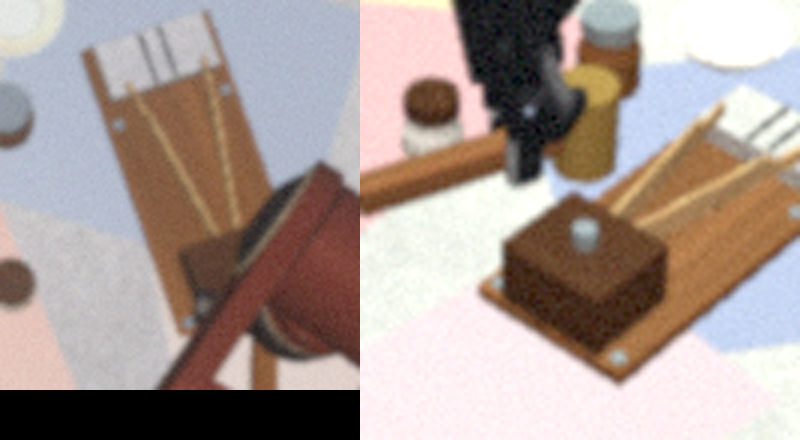

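The side view shows the head above and behind the peg; peg top is at crop (585,225), i.e. (306.3,246.3). I'll check that against the fit while descending to just above it.

```bash
python3 -m handwheel '[{"tx":0,"ty":-2,"tz":8,"roll":0},{"tx":0,"ty":0,"tz":14,"roll":0},{"tx":0,"ty":0,"tz":14,"roll":0},{"tx":0,"ty":0,"tz":8,"roll":0},{"tx":0,"ty":0,"tz":0,"roll":0},{"tx":0,"ty":0,"tz":0,"roll":0},{"tx":0,"ty":0,"tz":0,"roll":0}]' > /dev/null
python3 -c "
from h import *
print('side peg',world('side','',306.3,246.3,.073),world('side','side3',306,246)); go([.4113,-.203,.073],3.095)
snap('side','side4');crop('side4','c4',270,190,370,300,5)
"
```

```text
side peg [ 0.46098014 -0.19972319  0.073     ] [ 0.4595107  -0.20064237  0.07530111]
roll 0.0
t 6.6 p [ 0.4118 -0.2048  0.0939] yaw 3.095 shift mm [ 0.6  1.8 20.9] F [-1.   1.2 -2.7] op 16.3 grip 107.7 tilt [ 0.0009 -0.0007]
```

View pics/c4.png

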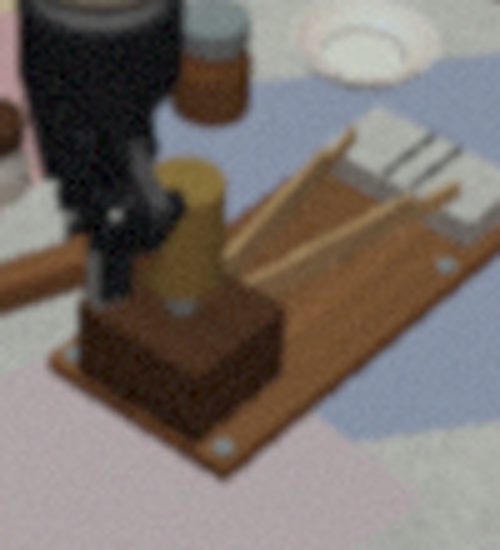

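Head is directly above the peg, whose top just shows under it at crop (180,305). Press slowly.

```bash
python3 -m handwheel '[{"tx":0,"ty":1,"tz":4,"roll":0},{"tx":0,"ty":0,"tz":4,"roll":0},{"tx":0,"ty":0,"tz":3,"roll":0},{"tx":0,"ty":0,"tz":2,"roll":0},{"tx":0,"ty":0,"tz":2,"roll":0},{"tx":0,"ty":0,"tz":0,"roll":0},{"tx":0,"ty":0,"tz":0,"roll":0}]'
python3 -m handwheel '[{"tx":0,"ty":0,"tz":2,"roll":0},{"tx":0,"ty":0,"tz":1,"roll":0},{"tx":0,"ty":0,"tz":1,"roll":0},{"tx":0,"ty":0,"tz":0,"roll":0},{"tx":0,"ty":0,"tz":0,"roll":0}]'
python3 -c "
from h import *
go([.4113,-.203,.0737],3.095)"
```

```text
t: 7.23
tool_pos: [0.4117, -0.2039, 0.0789]
tool_rot: [0.073, 3.14, -0.001]
contact_force: [-2.4, 1.3, 2.8]
opening: 0.0165
grip_force: 108.8
t: 7.65
tool_pos: [0.4117, -0.2039, 0.0747]
tool_rot: [0.074, 3.14, -0.001]
contact_force: [-1.9, 0.6, 4.9]
opening: 0.0164
grip_force: 108.9
roll -0.0003
t 7.65 p [ 0.4117 -0.2039  0.0747] yaw 3.0947 shift mm [0.4 0.9 1. ] F [-1.9  0.6  4.9] op 16.4 grip 108.9 tilt [ 0.0008 -0.0006]
```

```bash
python3 -m handwheel '[{"tx":0,"ty":0,"tz":0.5,"roll":0},{"tx":0,"ty":0,"tz":0.5,"roll":0},{"tx":0,"ty":0,"tz":0,"roll":0},{"tx":0,"ty":0,"tz":0,"roll":0}]' | grep -E "pos|force"
python3 -m handwheel '[{"tx":0,"ty":0,"tz":0.5,"roll":0},{"tx":0,"ty":0,"tz":0.5,"roll":0},{"tx":0,"ty":0,"tz":0,"roll":0},{"tx":0,"ty":0,"tz":0,"roll":0}]'| grep -E "pos|force"
python3 -m handwheel '[{"tx":0,"ty":0,"tz":0.5,"roll":0},{"tx":0,"ty":0,"tz":0.5,"roll":0},{"tx":0,"ty":0,"tz":0,"roll":0},{"tx":0,"ty":0,"tz":0,"roll":0}]'| grep -E "pos|force"
```

```text
tool_pos: [0.4117, -0.2039, 0.0738]
contact_force: [-2.7, 1.1, 5.0]
grip_force: 108.9
tool_pos: [0.4116, -0.2039, 0.0734]
contact_force: [-5.0, 1.4, 8.6]
grip_force: 109.7
tool_pos: [0.4116, -0.204, 0.0732]
contact_force: [-7.9, 2.5, 15.2]
grip_force: 110.5
```

Force rises past the drive force while the position stalls, so the peg is at its stop. Lift, then check.

```bash
python3 -m handwheel '[{"tx":0,"ty":0,"tz":0.5,"roll":0},{"tx":0,"ty":0,"tz":0,"roll":0},{"tx":0,"ty":0,"tz":0,"roll":0}]' | grep -E "pos|force"
python3 -m handwheel '[{"tx":0,"ty":0,"tz":-4,"roll":0},{"tx":0,"ty":0,"tz":-10,"roll":0},{"tx":0,"ty":0,"tz":-18,"roll":0},{"tx":0,"ty":0,"tz":-20,"roll":0},{"tx":0,"ty":0,"tz":-10,"roll":0},{"tx":0,"ty":0,"tz":-4,"roll":0},{"tx":0,"ty":0,"tz":0,"roll":0},{"tx":0,"ty":0,"tz":0,"roll":0}]'
python3 -c "
from h import *
go([.502,.223,.137],3.095)
_,d=snap('side','side5')
pts=[(u,v) for u in range(300,313,2) for v in range(242,256,2)]
for v in range(240,256,2): print(v,[int(1000*world('side','side5',u,v)[2]) for u in range(298,316,2)])
im=cv2.imread('pics/side5.png'); b=cv2.resize(im[180:290,240:350],None,fx=5,fy=5,interpolation=cv2.INTER_CUBIC); cv2.imwrite('pics/c5.png',cv2.convertScaleAbs(b,alpha=1.5))
"
```

```text
tool_pos: [0.4116, -0.204, 0.0731]
contact_force: [-11.1, 3.8, 17.6]
grip_force: 110.9
t: 9.57
tool_pos: [0.4108, -0.2032, 0.1358]
tool_rot: [-0.073, -3.139, -0.001]
contact_force: [-1.1, 0.5, -3.1]
opening: 0.0163
grip_force: 107.7
roll -0.0002
t 9.57 p [ 0.4108 -0.2032  0.1358] yaw 3.0948 shift mm [-71.2 430.   -1. ] F [-1.1  0.5 -3.1] op 16.3 grip 107.7 tilt [-0.0012  0.0008]
240 [62, 62, 62, 62, 62, 61, 14, 15, 55]
242 [61, 62, 62, 61, 63, 63, 64, 57, 56]
244 [62, 63, 64, 63, 61, 63, 63, 64, 63]
246 [63, 63, 61, 63, 61, 61, 62, 63, 63]
248 [62, 62, 61, 63, 64, 63, 63, 63, 62]
250 [62, 63, 62, 65, 64, 64, 62, 60, 63]
252 [61, 63, 64, 64, 63, 62, 62, 63, 61]
254 [62, 63, 62, 62, 62, 63, 63, 62, 61]
```

View pics/c5.png

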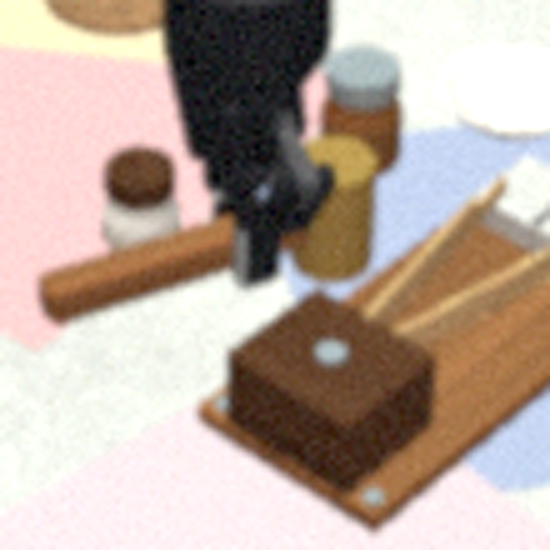

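The peg now sits almost flush at crop (330,352), and depth there reads about 63 mm against the 62 mm stop. Carry the mallet back over the pad centre.

```bash
python3 -m handwheel '[{"tx":-2,"ty":12,"tz":0,"roll":0},{"tx":-4,"ty":24,"tz":0,"roll":0},{"tx":-6.5,"ty":36,"tz":0,"roll":0},{"tx":-6.5,"ty":36,"tz":0,"roll":0},{"tx":-6.5,"ty":36,"tz":0,"roll":0},{"tx":-6.5,"ty":36,"tz":0,"roll":0},{"tx":-6.5,"ty":36,"tz":0,"roll":0},{"tx":-6.5,"ty":36,"tz":0,"roll":0},{"tx":-6.5,"ty":36,"tz":0,"roll":0},{"tx":-6.5,"ty":36,"tz":0,"roll":0},{"tx":-6.5,"ty":36,"tz":0,"roll":0},{"tx":-6.5,"ty":36,"tz":0,"roll":0}]' >/dev/null
python3 -m handwheel '[{"tx":-3,"ty":20,"tz":0,"roll":0},{"tx":-1,"ty":9,"tz":0,"roll":0},{"tx":0,"ty":0,"tz":12,"roll":0},{"tx":0,"ty":0,"tz":20,"roll":0},{"tx":0,"ty":0,"tz":25,"roll":0},{"tx":0,"ty":0,"tz":20,"roll":0},{"tx":0,"ty":0,"tz":12,"roll":0},{"tx":0,"ty":0,"tz":6,"roll":0},{"tx":0,"ty":0,"tz":0,"roll":0},{"tx":0,"ty":0,"tz":0,"roll":0},{"tx":0,"ty":0,"tz":0,"roll":0}]'
python3 -c "
from h import *
go([.506,.2177,.0177],3.095)"
```

```text
t: 11.53
tool_pos: [0.5074, 0.2175, 0.0433]
tool_rot: [0.074, 3.138, 0.001]
contact_force: [0.2, 0.6, -3.1]
opening: 0.0165
grip_force: 107.9
roll -0.0006
t 11.53 p [0.5074 0.2175 0.0433] yaw 3.0944 shift mm [ 1.4  0.1 25.6] F [ 0.2  0.6 -3.1] op 16.5 grip 107.9 tilt [0.0027 0.0006]
```

```bash
python3 -m handwheel '[{"tx":0,"ty":0,"tz":8,"roll":0},{"tx":0,"ty":0,"tz":7,"roll":0},{"tx":0,"ty":0,"tz":4,"roll":0},{"tx":0,"ty":0,"tz":2,"roll":0},{"tx":0,"ty":0,"tz":1,"roll":0},{"tx":0,"ty":0,"tz":0,"roll":0},{"tx":0,"ty":0,"tz":0,"roll":0}]' | grep -E "pos|force"
python3 -m handwheel '[{"tx":0,"ty":0,"tz":1,"roll":0},{"tx":0,"ty":0,"tz":0,"roll":0},{"tx":0,"ty":0,"tz":0,"roll":0}]' | grep -E "pos|force"
python3 -m handwheel '[{"tx":0,"ty":0,"tz":1,"roll":0},{"tx":0,"ty":0,"tz":0,"roll":0},{"tx":0,"ty":0,"tz":0,"roll":0}]' | grep -E "pos|force"
```

```text
tool_pos: [0.5063, 0.2175, 0.0199]
contact_force: [-0.7, 0.2, -3.4]
grip_force: 107.9
tool_pos: [0.5062, 0.2175, 0.019]
contact_force: [0.9, -0.6, -3.6]
grip_force: 107.9
tool_pos: [0.5063, 0.2175, 0.0179]
contact_force: [-0.7, 0.2, -3.3]
grip_force: 107.9
```

```bash
python3 -m handwheel '[{"tx":0,"ty":0,"tz":0.5,"roll":0},{"tx":0,"ty":0,"tz":0,"roll":0},{"tx":0,"ty":0,"tz":0,"roll":0}]' | grep -E "pos|force"
python3 -m handwheel '[{"tx":0,"ty":0,"tz":0.5,"roll":0},{"tx":0,"ty":0,"tz":0,"roll":0},{"tx":0,"ty":0,"tz":0,"roll":0}]' | grep -E "pos|force"
```

```text
tool_pos: [0.5062, 0.2175, 0.0177]
contact_force: [-2.8, -0.0, 2.4]
grip_force: 108.5
tool_pos: [0.5062, 0.2175, 0.0177]
contact_force: [-5.5, -1.1, 5.0]
grip_force: 109.2
```

```bash
python3 -m handwheel '[{"tx":0,"ty":0,"tz":-0.7,"roll":0},{"tx":0,"ty":0,"tz":0,"roll":0},{"tx":0,"ty":0,"tz":0,"roll":0},{"tx":0,"ty":0,"tz":0,"roll":0}]' 0 20 | grep -E "pos|force|open"
python3 -m handwheel '[{"tx":0,"ty":0,"tz":0,"roll":0},{"tx":0,"ty":0,"tz":0,"roll":0},{"tx":0,"ty":0,"tz":0,"roll":0},{"tx":0,"ty":0,"tz":0,"roll":0},{"tx":0,"ty":0,"tz":0,"roll":0}]' 45 | grep -E "pos|force|open"
python3 -m handwheel '[{"tx":0,"ty":0,"tz":-5,"roll":0},{"tx":0,"ty":0,"tz":-12,"roll":0},{"tx":0,"ty":0,"tz":-25,"roll":0},{"tx":0,"ty":0,"tz":-30,"roll":0},{"tx":0,"ty":0,"tz":-30,"roll":0},{"tx":0,"ty":0,"tz":-20,"roll":0},{"tx":0,"ty":0,"tz":-8,"roll":0},{"tx":0,"ty":0,"tz":0,"roll":0},{"tx":0,"ty":0,"tz":0,"roll":0}]' 
python3 -c "
from h import *
go([.5753,-.1652,.148],.326+np.pi)"
```

```text
tool_pos: [0.5063, 0.2175, 0.0177]
contact_force: [-3.4, -0.9, 2.5]
opening: 0.0162
grip_force: 108.4
tool_pos: [0.5063, 0.2175, 0.0176]
contact_force: [0.3, 0.5, 0.9]
opening: 0.045
grip_force: 0.0
t: 14.62
tool_pos: [0.506, 0.2174, 0.1475]
tool_rot: [0.074, 3.141, 0.0]
contact_force: [-0.0, -0.6, -0.2]
opening: 0.0447
grip_force: 0.0
roll -0.3728
t 14.62 p [0.506  0.2174 0.1475] yaw 3.0948 shift mm [ -87.1 -378.9   -0.5] F [-0.  -0.6 -0.2] op 44.7 grip 0.0 tilt [0.0002 0.    ]
```

Mallet released (4 N gone, fingers open). Turn to the holder's yaw, open wide, and check the pad in passing.

```bash
python3 -m handwheel '[{"tx":0,"ty":0,"tz":0,"roll":-0.12},{"tx":0,"ty":0,"tz":0,"roll":-0.12},{"tx":0,"ty":0,"tz":0,"roll":-0.12},{"tx":0,"ty":0,"tz":0,"roll":-0.013},{"tx":0,"ty":0,"tz":0,"roll":0}]' 85 20 | grep -E "open"
python3 -c "
from h import *
go([.5753,-.1652,.148],.326+np.pi)"
```

```text
opening: 0.0848
roll -0.0022
t 15.03 p [0.505  0.2171 0.1453] yaw -2.8178 shift mm [  55.  -384.8   -2.5] F [-0.2  0.4 -0.1] op 84.8 grip 0.0 tilt [-0.0036 -0.001 ]
```

```bash
python3 -m handwheel '[{"tx":3,"ty":-20,"tz":0,"roll":0},{"tx":5,"ty":-35,"tz":0,"roll":0},{"tx":5,"ty":-35,"tz":0,"roll":0},{"tx":5,"ty":-35,"tz":0,"roll":0},{"tx":5,"ty":-35,"tz":0,"roll":0},{"tx":5,"ty":-35,"tz":0,"roll":0},{"tx":5,"ty":-35,"tz":0,"roll":0},{"tx":5,"ty":-35,"tz":0,"roll":0},{"tx":5,"ty":-35,"tz":0,"roll":0},{"tx":5,"ty":-35,"tz":0,"roll":0},{"tx":5,"ty":-35,"tz":0,"roll":0},{"tx":3,"ty":-15,"tz":0,"roll":0}]' >/dev/null
python3 -m handwheel '[{"tx":0,"ty":0,"tz":0,"roll":0},{"tx":0,"ty":0,"tz":0,"roll":0},{"tx":0,"ty":0,"tz":0,"roll":0},{"tx":0,"ty":0,"tz":0,"roll":0},{"tx":0,"ty":0,"tz":0,"roll":0}]' 85 >/dev/null
python3 -c "
from h import *
go([.5753,-.1652,.028],.326+np.pi)
snap('top','top6');snap('side','side6')
im=cv2.imread('pics/top6.png'); a=cv2.resize(im[130:240,160:240],None,fx=4,fy=4,interpolation=cv2.INTER_CUBIC)
im=cv2.imread('pics/side6.png'); b=cv2.resize(im[170:290,280:390],None,fx=4,fy=4,interpolation=cv2.INTER_CUBIC)
c=np.zeros((480,770,3),np.uint8); c[:440,:320]=a; c[:480,325:765]=b; cv2.imwrite('pics/c6.png',cv2.convertScaleAbs(c,alpha=1.5))
"
```

```text
roll 0.0017
t 16.45 p [ 0.5763 -0.1637  0.1474] yaw -2.8139 shift mm [  1.4  -1.1 119.4] F [ 1.6 -0.1  0.7] op 85.0 grip 0.0 tilt [-0.0003  0.0003]
```

View pics/c6.png

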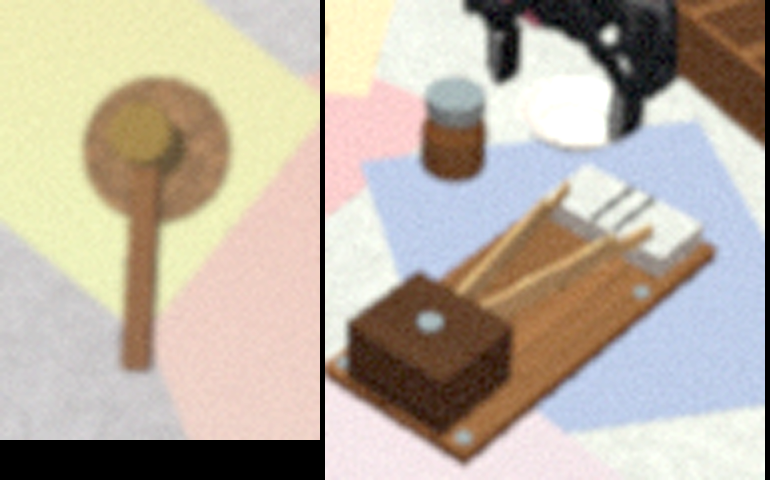

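The mallet stands upright on its pad (head (140,133) in the left crop). Tips sit at crop (567,186) and (650,233), lines near (614,204) and (632,214), peg at (430,321). I'll cross-check the holder pose with the side view, then descend.

```bash
python3 -m handwheel '[{"tx":1,"ty":-1,"tz":12,"roll":0},{"tx":0,"ty":0,"tz":22,"roll":0},{"tx":0,"ty":0,"tz":25,"roll":0},{"tx":0,"ty":0,"tz":25,"roll":0},{"tx":0,"ty":0,"tz":18,"roll":0},{"tx":0,"ty":0,"tz":10,"roll":0},{"tx":0,"ty":0,"tz":5,"roll":0},{"tx":0,"ty":0,"tz":2,"roll":0},{"tx":0,"ty":0,"tz":0,"roll":0},{"tx":0,"ty":0,"tz":0,"roll":0},{"tx":0,"ty":0,"tz":0,"roll":0}]' 85 >/dev/null
python3 - <<'E'
from fit import *
go([.5753,-.1652,.028],.326+np.pi)
cs=lambda x,y:(280+(x-325)/4,170+y/4)
o2=[((85,35,44),cs(567,186)),((85,-35,44),cs(650,233)),((105,9,30),cs(614.5,204)),((105,-9,30),cs(632.5,214.5)),((-100,0,62),cs(430,321)),
 ((-135,-60,12),cs(464,462)),((135,-60,12),cs(714,252))]
H2=np.array([o[0] for o in o2])/1e3; U2=np.array([o[1] for o in o2])
f2=lambda p:(np.array([pix('side',x) for x in pose(p,H2)])-U2).ravel()
f1=lambda p:(np.array([pix('top',x) for x in pose(p,H)])-U).ravel()
for f in(f2,lambda p:np.r_[f1(p),f2(p)]):
    q=least_squares(f,s.x,loss='soft_l1'); print(q.x,'squeeze',pose(q.x,np.array([[.025,0,.045]])))
print(f2(q.x).reshape(-1,2))
_,p,_=tool(); c,n=np.cos(q.x[2]),np.sin(q.x[2]); d=p[:2]-q.x[:2]; print('TCP in holder mm',1e3*np.array([c*d[0]+n*d[1],-n*d[0]+c*d[1]]))
E
```

```text
roll 0.0002
t 17.47 p [ 0.5769 -0.1669  0.03  ] yaw -2.8153 shift mm [1.  2.2 2. ] F [ 0.4 -0.9 -0.2] op 84.9 grip 0.0 tilt [ 0.0024 -0.0011]
[ 0.5534 -0.1709  0.3262] squeeze [[ 0.5771 -0.1629  0.045 ]]
[ 0.552  -0.1729  0.3273] squeeze [[ 0.5756 -0.1649  0.045 ]]
[[-0.3542  0.9329]
 [-0.2411  0.1154]
 [-0.5793  1.0857]
 [ 0.2382  1.2369]
 [-0.2562  1.1156]
 [ 0.0729 -0.4924]
 [ 1.0341 -0.1394]]
TCP in holder mm [25.5366 -2.3769]
```

```bash
cat >> h.py <<'E'
def force(n=12):
    F=[];
    for _ in range(n): optics.get_image('side'); F.append(ctrl.get_obs()['contact_force'])
    o,p,r=tool(); F=np.array(F)@r.as_matrix(); print('F tool',F.mean(0).round(2),'+-',(F.std(0)/n**.5).round(2),'op',round(o['opening']*1e3,2),'grip',o['grip_force'],'p',p.round(4),'t',round(o['t'],2))
E
python3 -m handwheel '[{"tx":0,"ty":2,"tz":2,"roll":0},{"tx":0,"ty":0,"tz":0,"roll":0},{"tx":0,"ty":0,"tz":0,"roll":0},{"tx":0,"ty":0,"tz":0,"roll":0},{"tx":0,"ty":0,"tz":0,"roll":0},{"tx":0,"ty":0,"tz":0,"roll":0}]' 85 >/dev/null
python3 -c "
from h import *
force()"
python3 -m handwheel '[{"tx":0,"ty":0,"tz":0,"roll":0},{"tx":0,"ty":0,"tz":0,"roll":0},{"tx":0,"ty":0,"tz":0,"roll":0},{"tx":0,"ty":0,"tz":0,"roll":0},{"tx":0,"ty":0,"tz":0,"roll":0},{"tx":0,"ty":0,"tz":0,"roll":0}]' 40 20 | grep -E "open|force"
python3 -m handwheel '[{"tx":0,"ty":0,"tz":0,"roll":0},{"tx":0,"ty":0,"tz":0,"roll":0},{"tx":0,"ty":0,"tz":0,"roll":0},{"tx":0,"ty":0,"tz":0,"roll":0}]' 30 20 | grep -E "open|force"
python3 -c "
from h import *
force()"
```

```text
F tool [ 0.12 -0.22  0.02] +- [0.16 0.12 0.1 ] op 84.89 grip 0.0 p [ 0.5752 -0.1646  0.0265] t 18.57
contact_force: [-0.4, 0.8, 3.2]
opening: 0.0399
grip_force: 2.7
contact_force: [0.0, 1.6, 5.1]
opening: 0.0303
grip_force: 4.3
F tool [-0.3   1.02 -5.37] +- [0.16 0.11 0.18] op 29.97 grip 4.334677618753631 p [ 0.576  -0.1648  0.0275] t 20.0
```

```bash
python3 -m handwheel '[{"tx":0,"ty":0,"tz":0,"roll":0},{"tx":0,"ty":0,"tz":0,"roll":0},{"tx":0,"ty":0,"tz":0,"roll":0},{"tx":0,"ty":0,"tz":0,"roll":0}]' 25 20 | grep -E "open|force"
python3 -m handwheel '[{"tx":0,"ty":0.5,"tz":0,"roll":0},{"tx":0,"ty":0.5,"tz":0,"roll":0},{"tx":0,"ty":0,"tz":0,"roll":0},{"tx":0,"ty":0,"tz":0,"roll":0},{"tx":0,"ty":0,"tz":0,"roll":0}]' 22.2 20 | grep -E "open|force"
python3 - <<'E'
from h import *
force()
im=np.mean([optics.get_image('side')[0].astype(float) for _ in range(12)],0)
cv2.imwrite('pics/avg7.png',im[:,:,::-1].astype(np.uint8)); np.save('pics/avg7f.npy',im)
# top view averaged too: is the tip region visible there?
t=np.mean([optics.get_image('top')[0].astype(float) for _ in range(6)],0); np.save('pics/top7f.npy',t)
print('line px side',pix('side',[.6369,-.1444,.03]),'top',pix('top',[.6369,-.1444,.03]))
a=cv2.resize(im[200:245,325:385,::-1],None,fx=10,fy=10,interpolation=cv2.INTER_CUBIC)
b=cv2.resize(t[105:150,305:325+0,::-1],None,fx=10,fy=10,interpolation=cv2.INTER_CUBIC)
c=np.hstack([a,b])[:600,:800]; cv2.imwrite('pics/c7.png',np.clip(c*1.5,0,255).astype(np.uint8)); print(c.shape)
print(t[125:135,330:345].mean((0,1)))
E
```

```text
contact_force: [0.1, 0.6, 6.1]
opening: 0.025
grip_force: 5.2
contact_force: [-0.5, 0.7, 6.1]
opening: 0.0223
grip_force: 5.7
F tool [-0.13  0.19 -6.4 ] +- [0.13 0.18 0.08] op 22.23 grip 5.725048631429672 p [ 0.576  -0.1641  0.0279] t 21.35
line px side [351.16189763 226.11567904] top [334.38181082 133.87349355]
(450, 800, 3)
[72.46111111 45.28666667 41.92111111]
```

The lateral force has nearly balanced: 0.8 N per mm, as the blade springs predict, which leaves about 0.5 mm. Adjust, then use the last picture on the tips.

```bash
python3 -m handwheel '[{"tx":0,"ty":0.5,"tz":0,"roll":0},{"tx":0,"ty":0,"tz":0,"roll":0},{"tx":0,"ty":0,"tz":0,"roll":0},{"tx":0,"ty":0,"tz":0,"roll":0}]' 22.2 20 | grep -E "open|grip"
python3 - <<'E'
from h import *
force(16)
im=np.mean([optics.get_image('side')[0].astype(float) for _ in range(20)],0); np.save('pics/avg8f.npy',im)
a=cv2.resize(im[200:245,325:380,::-1],None,fx=13,fy=13,interpolation=cv2.INTER_CUBIC)
cv2.imwrite('pics/c8.png',np.clip(a*1.5,0,255).astype(np.uint8)); print(a.shape)
from fit import pose
P=[.552,-.1729,.3273]
for n,x in(('ml',(.09,.009,.03)),('mr',(.09,-.009,.03)),('tl',(.09,.009,.041)),('tr',(.09,-.009,.041)),('l0',(.082,.009,.03)),('l1',(.128,.009,.03)),('r0',(.082,-.009,.03)),('r1',(.128,-.009,.03))):
    u=pix('side',pose(P,np.array([x]))[0]); print(n,u,'crop',((u-[325,200])*13).round(0))
E
```

```text
opening: 0.0222
grip_force: 5.7
F tool [-0.22  0.37 -5.76] +- [0.1  0.11 0.13] op 22.01 grip 5.676615089178085 p [ 0.5759 -0.1638  0.0279] t 23.38
(585, 715, 3)
ml [348.5152 224.5917] crop [306. 320.]
mr [353.842  227.4029] crop [375. 356.]
tl [348.8072 221.4442] crop [309. 279.]
tr [354.1606 224.2458] crop [379. 315.]
l0 [346.7414 225.9421] crop [283. 337.]
l1 [356.7849 218.2961] crop [413. 238.]
r0 [352.0731 228.7722] crop [352. 374.]
r1 [362.0879 221.0199] crop [482. 273.]
```

View pics/c8.png

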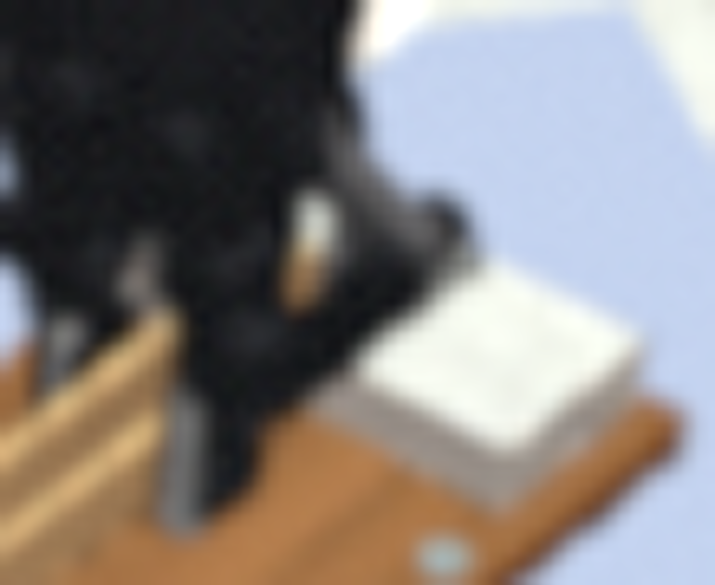

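The gripper hides the tips in this side view (the tips belong near crop (309,279) and (379,315)); only the right part of the gauge shows. I have no views left, so I'll centre by the springs' lateral force balance with a wider sweep. After that I'll slide back along the blades and measure tips against lines in code.

```bash
cat >> h.py <<'E'
def hpos(p,P=(.552,-.1729,.3273)):
    c,n=np.cos(P[2]),np.sin(P[2]); d=np.array(p)[...,:2]-P[:2]; return 1e3*np.stack([c*d[...,0]+n*d[...,1],-n*d[...,0]+c*d[...,1]],-1)
def force(n=12):
    F=[];Q=[]; I=0
    for _ in range(n):
        I=I+optics.get_image('side')[0].astype(float)/n; o=ctrl.get_obs(); F.append(o['contact_force']); Q.append(o['tool_pos'])
    o,p,r=tool(); F=np.array(F)@r.as_matrix(); print('F tool',F.mean(0).round(2),'+-',(F.std(0)/n**.5).round(2),'op',round(o['opening']*1e3,2),'grip',round(o['grip_force'],2),'holder xy mm',hpos(np.mean(Q,0)).round(2),'z',round(np.mean(Q,0)[2],4),'t',round(o['t'],2)); return I
E
python3 -m handwheel '[{"tx":0,"ty":1,"tz":0,"roll":0},{"tx":0,"ty":1,"tz":0,"roll":0},{"tx":0,"ty":1,"tz":0,"roll":0},{"tx":0,"ty":0,"tz":0,"roll":0},{"tx":0,"ty":0,"tz":0,"roll":0},{"tx":0,"ty":0,"tz":0,"roll":0}]' 22.2 20 >/dev/null
python3 -c "
from h import *
force(12)"
python3 -m handwheel '[{"tx":0,"ty":-1,"tz":0,"roll":0},{"tx":0,"ty":-1,"tz":0,"roll":0},{"tx":0,"ty":-0.5,"tz":0,"roll":0},{"tx":0,"ty":0,"tz":0,"roll":0},{"tx":0,"ty":0,"tz":0,"roll":0},{"tx":0,"ty":0,"tz":0,"roll":0}]' 22.2 20 >/dev/null
python3 -c "
from h import *
force(12)"
```

```text
F tool [-0.52 -2.95 -5.68] +- [0.15 0.14 0.08] op 22.32 grip 6.34 holder xy mm [25.55  3.42] z 0.0279 t 25.48
F tool [-0.38 -0.64 -6.87] +- [0.11 0.15 0.06] op 22.67 grip 5.76 holder xy mm [25.57  1.6 ] z 0.0278 t 26.58
```

The sweep puts balance at holder y ≈ 1.15 mm as measured, so back off 0.5 mm. Then slide back 40 mm along the blades so the side camera can see the tips and lines, and measure their profiles.

```bash
python3 -m handwheel '[{"tx":0,"ty":-0.45,"tz":0,"roll":0},{"tx":3,"ty":0,"tz":0,"roll":0},{"tx":6,"ty":0,"tz":0,"roll":0},{"tx":6,"ty":0,"tz":0,"roll":0},{"tx":6,"ty":0,"tz":0,"roll":0},{"tx":6,"ty":0,"tz":0,"roll":0},{"tx":6,"ty":0,"tz":0,"roll":0},{"tx":5,"ty":0,"tz":0,"roll":0},{"tx":2,"ty":0,"tz":0,"roll":0},{"tx":0,"ty":0,"tz":0,"roll":0},{"tx":0,"ty":0,"tz":0,"roll":0},{"tx":0,"ty":0,"tz":0,"roll":0}]' 22.2 20 | grep -E "open|force"
cat > prof.py <<'E'
from h import *
from fit import pose
from scipy.ndimage import map_coordinates
def prof(I,xs,z,ys,P=(.552,-.1729,.3273)):
    out=[]
    for y in ys:
        uv=np.array([pix('side',pose(P,np.array([[x/1e3,y/1e3,z]]))[0]) for x in xs])
        out.append([map_coordinates(I[:,:,k],[uv[:,1],uv[:,0]],order=1).mean() for k in range(3)])
    return np.array(out)
E
python3 - <<'E'
from prof import *
I=force(12); np.save('pics/avg9f.npy',I)
ys=np.arange(-30,31,2)
A=prof(I,[80,84,88],.045,ys); B=prof(I,[105,110,115,120],.030,ys)
J=cv2.imread('pics/side6.png')[:,:,::-1].astype(float); C=prof(J,[105,110,115,120],.030,ys)
for y,a,b,c in zip(ys,A,B,C): print(y,a.round(0),int(a[0]-a[2]),'| lines',b.round(0),'| before',c.round(0))
E
```

```text
contact_force: [10.3, 2.5, 0.9]
opening: 0.0222
grip_force: 9.0
F tool [-10.03  -0.55  -0.31] +- [0.11 0.16 0.14] op 22.11 grip 9.05 holder xy mm [-12.09   1.46] z 0.0276 t 28.18
-30 [164. 167. 160.] 4 | lines [163. 166. 159.] | before [158. 160. 154.]
-28 [164. 167. 160.] 4 | lines [164. 167. 160.] | before [159. 161. 154.]
-26 [164. 167. 160.] 4 | lines [164. 167. 160.] | before [157. 159. 152.]
-24 [164. 167. 160.] 4 | lines [165. 168. 161.] | before [154. 154. 146.]
-22 [163. 165. 158.] 4 | lines [165. 168. 161.] | before [152. 150. 140.]
-20 [157. 160. 153.] 4 | lines [166. 168. 161.] | before [154. 151. 139.]
-18 [144. 146. 140.] 3 | lines [166. 168. 161.] | before [156. 153. 140.]
-16 [124. 125. 120.] 4 | lines [166. 168. 161.] | before [159. 158. 146.]
-14 [106. 103.  96.] 10 | lines [166. 168. 161.] | before [160. 161. 151.]
-12 [98. 89. 77.] 20 | lines [164. 167. 160.] | before [158. 160. 152.]
-10 [99. 83. 66.] 32 | lines [158. 161. 154.] | before [152. 154. 148.]
-8 [100.  82.  62.] 38 | lines [147. 149. 143.] | before [141. 143. 138.]
-6 [99. 82. 62.] 37 | lines [129. 13
[... 621 characters left out ...]
 lines [120. 119. 112.] | before [124. 126. 121.]
14 [109.  94.  76.] 33 | lines [112. 113. 108.] | before [116. 117. 113.]
16 [114. 103.  87.] 27 | lines [118. 120. 115.] | before [119. 121. 116.]
18 [117. 110.  99.] 18 | lines [136. 137. 131.] | before [137. 139. 133.]
20 [116. 113. 106.] 9 | lines [148. 147. 139.] | before [152. 154. 148.]
22 [110. 110. 106.] 4 | lines [152. 150. 139.] | before [159. 161. 154.]
24 [103. 103. 101.] 1 | lines [153. 148. 135.] | before [159. 162. 155.]
26 [91. 91. 90.] 1 | lines [154. 147. 132.] | before [159. 162. 155.]
28 [75. 75. 75.] 0 | lines [157. 151. 137.] | before [159. 161. 155.]
30 [61. 60. 61.] 0 | lines [160. 156. 144.] | before [159. 161. 155.]
```

```bash
python3 - <<'E'
from prof import *
J=np.mean([cv2.imread(f'pics/side{k}.png')[:,:,::-1].astype(float) for k in (0,3,4,5,6)],0)
I=np.load('pics/avg9f.npy')
ys=np.arange(-50,61,1.)
def cen(w,lo,hi):
    m=(ys>=lo)&(ys<=hi); v=w[m]; v=np.clip(v-.4*v.max(),0,None); return round((v*ys[m]).sum()/v.sum(),2)
for xs in ([82],[84],[86],[82,84,86]):
    a=prof(J,xs,.045,ys); b=prof(I,xs,.045,ys); wa=a[:,0]-a[:,2]; wb=b[:,0]-b[:,2]
    print(xs,'relaxed',cen(wa,-48,-18),cen(wa,22,52),'now',cen(wb,-16,2),cen(wb,4,22))
a=prof(J,[84],.045,ys); print((a[:,0]-a[:,2]).astype(int).tolist())
b=prof(I,[84],.045,ys); print((b[:,0]-b[:,2]).astype(int).tolist())
for im in (J,I):
    l=prof(im,[105,110,115,120],.03,ys)[:,2]; print('lines',cen(160-l,-12,4),cen(160-l,6,22))
E
```

```text
[82] relaxed -30.05 36.91 now -8.27 11.94
[84] relaxed -30.02 37.32 now -7.48 12.81
[86] relaxed -29.9 37.91 now -6.72 13.6
[82, 84, 86] relaxed -29.98 37.38 now -7.49 12.92
[3, 3, 4, 3, 3, 3, 3, 3, 3, 4, 5, 7, 10, 15, 20, 27, 34, 41, 46, 48, 48, 47, 44, 40, 34, 27, 21, 15, 10, 7, 6, 5, 4, 3, 2, 1, 2, 2, 2, 3, 3, 3, 3, 3, 4, 4, 4, 4, 4, 4, 3, 3, 3, 3, 3, 3, 3, 3, 3, 3, 3, 3, 3, 3, 3, 3, 3, 3, 3, 3, 3, 3, 3, 4, 4, 4, 4, 4, 4, 5, 7, 9, 12, 18, 24, 30, 36, 40, 42, 37, 29, 20, 10, 0, -10, -17, -22, -24, -27, -28, -29, -29, -29, -29, -29, -29, -29, -28, -28, -28, -28]
[3, 3, 3, 3, 3, 3, 3, 3, 3, 3, 3, 3, 3, 3, 4, 4, 4, 4, 4, 4, 4, 4, 3, 4, 4, 4, 4, 4, 4, 4, 4, 3, 3, 4, 4, 6, 10, 14, 21, 28, 36, 42, 42, 41, 40, 35, 29, 23, 17, 11, 6, 2, 1, 2, 3, 6, 11, 16, 21, 26, 31, 38, 37, 37, 36, 33, 29, 25, 20, 14, 10, 5, 3, 2, 1, 0, 0, 0, 0, 0, 0, 0, 0, 0, -1, -2, -2, -3, -3, -3, -2, -2, -2, -2, -2, -2, -2, -2, -1, -1, -1, -1, -1, -1, -2, -2, -2, -2, -2, -2, -2]
lines -3.66 14.28Traceback (most recent call last):
  File "<stdin>", line 13, in <module>
  File "prof.py", line 7, in prof
    uv=np.array([pix('side',pose(P,np.array([[x/1e3,y/1e3,z]]))[0]) for x in xs])
                 ~~~^^^^^^^^^^^^^^^^^^^^^^^^^^^^^^^^^^^^^^^^^^^^^^^
  File "h.py", line 16, in pix
    p=optics.camera_params(n); T=np.linalg.inv(p['extrinsics']); c=p['mtx']@(T[:3,:3]@np.asarray(X)+T[:3,3]); return c[:2]/c[2]
ValueError: time passes only in moves, steps and waits
```

Against the relaxed-tip reference, tips and lines agree to about 0.5 mm. At this lever arm the gap is about 2 mm wide, which means a true opening bias of about +0.4 mm. Slide back to the squeeze point and correct.

```bash
python3 -m handwheel '[{"tx":-2,"ty":0,"tz":0,"roll":0},{"tx":-5,"ty":0,"tz":0,"roll":0},{"tx":-6,"ty":0,"tz":0,"roll":0},{"tx":-6,"ty":0,"tz":0,"roll":0},{"tx":-6,"ty":0,"tz":0,"roll":0},{"tx":-6,"ty":0,"tz":0,"roll":0},{"tx":-5,"ty":0,"tz":0,"roll":0},{"tx":-2,"ty":0,"tz":0,"roll":0},{"tx":0.5,"ty":0,"tz":0,"roll":0},{"tx":0,"ty":0,"tz":0,"roll":0},{"tx":0,"ty":0,"tz":0,"roll":0},{"tx":0,"ty":0,"tz":0,"roll":0}]' 21.8 20 | grep -E "open|force"
python3 -c "
from h import *
force(12)"
```

```text
contact_force: [-4.1, -4.9, -2.2]
opening: 0.022
grip_force: 6.8
F tool [ 5.74 -2.81  2.21] +- [0.12 0.14 0.16] op 21.72 grip 6.8 holder xy mm [18.34  2.88] z 0.0235 t 29.78
```

```bash
python3 -c "
from h import *
go([.5753,-.1652,.028],.326+np.pi); print(hpos(tool()[1]))
force(6)"
```

```text
roll 0.0007
t 29.78 p [ 0.5684 -0.1643  0.0235] yaw -2.8149 shift mm [-6.2 -3.1 -4.6] F [-4.5 -4.2 -3.4] op 21.7 grip 6.8 tilt [-0.0088 -0.0003]
[18.32027194  2.90753312]
F tool [ 5.88 -3.16  2.51] +- [0.14 0.17 0.22] op 21.76 grip 6.8 holder xy mm [18.33  2.89] z 0.0235 t 30.08
```

```bash
python3 -m handwheel '[{"tx":-1.5,"ty":-0.3,"tz":-1,"roll":0},{"tx":-1.5,"ty":-0.3,"tz":-1,"roll":0},{"tx":-1.5,"ty":-0.4,"tz":-1,"roll":0},{"tx":-1.5,"ty":-0.4,"tz":-1,"roll":0},{"tx":0,"ty":0,"tz":0,"roll":0},{"tx":0,"ty":0,"tz":0,"roll":0},{"tx":0,"ty":0,"tz":0,"roll":0},{"tx":0,"ty":0,"tz":0,"roll":0}]' 21.8 20 | grep -E "open|rot|force"
python3 -c "
from h import *
force(8); go([.5753,-.1652,.028],.326+np.pi)"
```

```text
tool_rot: [0.509, -3.087, -0.005]
contact_force: [-7.9, -4.9, -5.5]
opening: 0.0222
grip_force: 6.4
F tool [ 8.12 -2.27  5.82] +- [0.23 0.26 0.11] op 22.0 grip 6.38 holder xy mm [22.67  2.66] z 0.0257 t 31.15
roll 0.0007
t 31.15 p [ 0.5726 -0.1631  0.0257] yaw -2.8149 shift mm [-1.8 -2.8 -2.4] F [-7.9 -5.1 -5.6] op 22.0 grip 6.4 tilt [-0.0132  0.0011]
```

Stick friction is holding the fingers off target, so open, re-centre in free air, and close again as in the first clean approach.

```bash
python3 -m handwheel '[{"tx":0,"ty":0,"tz":0,"roll":0},{"tx":0,"ty":0,"tz":0,"roll":0},{"tx":0,"ty":0,"tz":0,"roll":0},{"tx":0,"ty":0,"tz":0,"roll":0},{"tx":0,"ty":0,"tz":0,"roll":0},{"tx":0,"ty":0,"tz":0,"roll":0}]' 75 20 | grep -E "open|rot|force"
python3 -c "
from h import *
force(8); go([.5753,-.1652,.028],.3258+np.pi)"
```

```text
tool_rot: [-0.51, 3.098, -0.001]
contact_force: [-0.3, 0.4, -0.3]
opening: 0.0747
grip_force: 0.0
F tool [-0.08 -0.18  0.04] +- [0.19 0.1  0.23] op 74.93 grip 0.0 holder xy mm [28.47  0.46] z 0.0309 t 32.05
roll 0.0004
t 32.05 p [ 0.5785 -0.1633  0.0306] yaw -2.8154 shift mm [ 3.6 -0.8  2.6] F [ 0.3 -0.3 -0.7] op 74.9 grip 0.0 tilt [ 0.0001 -0.    ]
```

```bash
python3 -m handwheel '[{"tx":1.5,"ty":0.5,"tz":1.5,"roll":0},{"tx":1.5,"ty":0.4,"tz":1.5,"roll":0},{"tx":0,"ty":0,"tz":0,"roll":0},{"tx":0,"ty":0,"tz":0,"roll":0},{"tx":0,"ty":0,"tz":0,"roll":0},{"tx":0,"ty":0,"tz":0,"roll":0},{"tx":0,"ty":0,"tz":0,"roll":0}]' 35 20 | grep -E "open|grip"
python3 -m handwheel '[{"tx":0,"ty":0,"tz":0,"roll":0},{"tx":0,"ty":0,"tz":0,"roll":0},{"tx":0,"ty":0,"tz":0,"roll":0}]' 25 20 | grep -E "open|grip"
python3 -m handwheel '[{"tx":0,"ty":0,"tz":0,"roll":0},{"tx":0,"ty":0,"tz":0,"roll":0},{"tx":0,"ty":0,"tz":0,"roll":0},{"tx":0,"ty":0,"tz":0,"roll":0}]' 21.8 20 | grep -E "open|grip"
python3 -c "
from h import *
I=force(14); np.save('pics/avg10f.npy',I); go([.5753,-.1652,.028],.3258+np.pi)"
```

```text
opening: 0.0351
grip_force: 3.4
opening: 0.0248
grip_force: 5.2
opening: 0.022
grip_force: 5.8
F tool [ 1.15  0.34 -6.45] +- [0.11 0.1  0.16] op 21.68 grip 5.82 holder xy mm [25.67  0.91] z 0.0286 t 33.92
roll 0.0004
t 33.92 p [ 0.576  -0.1638  0.0286] yaw -2.8154 shift mm [ 1.1 -1.1  0.6] F [-1.  -0.7  6.5] op 21.7 grip 5.8 tilt [ 0.0013 -0.0007]
```

```bash
python3 -m handwheel '[{"tx":0,"ty":0.5,"tz":0,"roll":0},{"tx":0,"ty":0,"tz":0,"roll":0},{"tx":0,"ty":0,"tz":0,"roll":0},{"tx":0,"ty":0,"tz":0,"roll":0},{"tx":0,"ty":0,"tz":0,"roll":0},{"tx":0,"ty":0,"tz":0,"roll":0}]' 21.8 20 | grep -E "open|grip"
python3 -c "
from h import *
I=force(14); np.save('pics/avg11f.npy',I); o=ctrl.get_obs(); print(o['dq'].round(4))"
```

```text
opening: 0.0217
grip_force: 5.8
F tool [ 1.38  0.16 -6.17] +- [0.13 0.14 0.14] op 21.83 grip 5.76 holder xy mm [25.67  1.33] z 0.0286 t 35.12
[-0.0011 -0.0015 -0.0014 -0.0005  0.0008 -0.0016]
```

```bash
python3 -m handwheel '[{"tx":0,"ty":0.2,"tz":0,"roll":0},{"tx":0,"ty":0,"tz":0,"roll":0},{"tx":0,"ty":0,"tz":0,"roll":0},{"tx":0,"ty":0,"tz":0,"roll":0},{"tx":0,"ty":0,"tz":0,"roll":0},{"tx":0,"ty":0,"tz":0,"roll":0},{"tx":0,"ty":0,"tz":0,"roll":0},{"tx":0,"ty":0,"tz":0,"roll":0}]' 21.8 20 | grep -E "open|force"
python3 -c "
from h import *
print(ctrl.finish_job())"
```

```text
contact_force: [-2.2, -0.1, 5.6]
opening: 0.0218
grip_force: 5.8
the job is handed in; nothing more can be done
None
```

Job handed in: the peg was driven to its stop with the mallet, and the mallet was stood back upright on its pad and released. The tongs are held at 21.8 mm, but the gripper hides the tips at the final pose. That they stand over their lines is inferred from the force balance and an earlier camera measurement, to roughly 0.5 mm.

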